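Find the hidden push-catch of a worktop socket box

TASK

One of the five matching wooden slats on top of the low socket box is really its hidden push-catch, sitting slightly lower than the others. Feel across the slats with a fingertip to find it and press it fully home, so that the flap over the sockets swings up and stays open, then take your hand away. Leave the flap itself untouched, and leave the mug, jar and bottle where they stand.

Things in the scene. Friction and masses are not known exactly. Their poses are not given: they have to be found in the camera images.
- dock: the socket box: a low walnut box fixed to the worktop, 200 mm (its x) by 294 mm (its y), 45 mm high. Origin: centre of its underside, on the worktop; z up, -x is its near side. The near half of its top is a row of five slats, the far half is the flap.
- slat_row (a point): middle of the slat row, 45 mm above the worktop, axes as the box. Five like slats side by side along y, each 70 (x) by 50 mm (y), centred at y = -104, -52, 0, 52, 104 mm, 2 mm gaps. Four are fixed, tops flush with the rim, 45 mm up. The fifth, in any of the five places (differs from start to start), is the catch: its top is 3 mm lower, 42 mm up.
- catch (a joint): how far the catch slat is pressed down, m: 0 at rest, 0.007 fully home (its top then 35 mm above the worktop). It needs about 5 to 12 N, moves smoothly and stays where it is left, with no spring return. As it goes down it raises the flap in proportion.
- flap: the flap, not to be touched: a walnut board 60 mm (x) by 258 mm (y), 5 mm thick, over the three sockets. Origin: mid-width on its far edge, the hinge (x = 88 mm of the box, 45 mm up), at the top face; the board runs from there along its own -x. Its near edge (x = 28 mm of the box when shut) swings up to about 92 mm; the board then tilts about 0.91 rad.
- mug: bystander: white mug, 80 mm across, 90 mm high, handle at its +y, loose, 235 to 260 mm to the box's +y side. Origin: centre of its underside.
- jar: bystander: amber glass jar, 68 mm across, 100 mm high, loose, 230 to 260 mm to the box's -y side. Origin: centre of its underside.
- oil: bystander: green glass bottle, 60 mm across, 210 mm high, loose, off the far right corner of the box (110 to 170 mm along its +x, 220 to 290 mm along its -y). Origin: centre of its underside.

How it is judged:
By the outcome, as a careful person would: the job done as asked, in the order asked, and still so for the second after the job is handed in, with the robot touching nothing.
It also fails if it takes over 45 s, if anything falls off the work surface, if the arm or the gripper's body presses on something with over 40 N, if the wrist force passes 120 N, or if a joint passes its speed limit or range.

ROBOT

A 6-joint arm with a two-finger parallel gripper is mounted at the origin on the work surface. World frame = base frame: x ahead of the robot, y to its left, z up, the work surface at z = 0. Lengths are in m, angles in degrees, forces in N, time in s.
With the tool pointing down it reaches from about 0.4 to 0.825 m from the base axis. Payload 7 kg.
Tool frame: the origin (TCP) lies midway between the tips of the shut fingers; the grasp point (between the pads) lies 19 mm behind it (ctrl.grasp_offset is the distance from the TCP to the grasp point, in m); z points along the fingers, x is the direction in which the jaws open and shut, and the axes are right-handed (so a half turn about z gives the same grasp; the last joint's range is limited). The gripper opens to 88 mm and grips with 3 to 60 N. Pads are 19 mm wide; open, the fingers measure 130 mm over their backs; the gripper's body (78 mm by 193 mm) begins 47 mm behind the grasp point.
Start: joints at [16.507, 20.546, 0.682, 0, -70.136, -16.507], TCP at [0.675, -0, 0.227] pointing down, gripper open.
Joint ranges: [-176.03, 176.03], [-82.01, 121.73], [-58.28, 71.71], [-173.87, 95.51], [-174.79, -0.11], [-173.66, 173.66]. Speed limits (degrees/s): [136.94, 136.94, 172.46, 180, 180, 180].

INTERFACE

Orientations are given as [roll, pitch, yaw] about the fixed x, y, z axes, in that order (R = Rz(yaw) Ry(pitch) Rx(roll)).
In Python, from plant import sensors, snapshot, order, ctrl gives the robot as it stands.
- The arm moves only by the tool send_rows, never from a script. Its argument "commands" is a list of rows, each a list of 3 entries, a list of its own where there are three numbers: the closure, from 0 (fully open) to 1 (shut), then the shift along the world's x, y, z in units of 0.25 m (1.0 is 0.25 m), then the turn, a rotation vector about the world's x, y, z in units of 360 degrees (1.0 is 360 degrees). In form: [[hand, [x, y, z], [ax, ay, az]], ...]. A call has 1 to 12 rows; each row shifts and turns the pose as measured when the row begins; what a row does not reach is not made up. A row lasts 1/10 s, in which the tool goes at most 50 mm and 8.59 degrees, less where a joint would pass 70% of its speed; a pose out of reach is approached as far as the arm can. A call with a number of a shift or a turn outside -1 to 1 is refused whole. A call with a gripper value outside its range is refused whole. The fingers move at their own pace and stop on an object; the grip force is fixed at half the most. Time passes only in rows, so rows that do not move let the fingers close. It gives the time, the measured TCP pose, the force and the opening at its end, in the units of the state.
- sensors.get_obs(): the state, without advancing time (a new reading comes with each control period).
- snapshot(name): name is "scene" or "side" or "wrist"; returns a dict with "color" (400x640x3 uint8, blue, green, red), "z_map" (400x640 float32, m along the optical axis (not along the pixel's ray), 0 where there is no reading), "mtx" (3x3 intrinsics, pixels), "xyz" and "attitude" of the camera in the world. Camera axes: x right, y down, z forward; pixel columns grow to the right and rows downward; lengths in m; the calibration is good to about 2 mm. A picture is of the moment at which its call begins.
- order.close_job(): hands the job in, once; it reports no verdict.
The state is a dict: "clock": time; "joint_pos": joint angles; "qvel": joint speeds; "tau": joint torques, N m; "tool_pos": TCP position; "orientation": TCP orientation; "force": force on the tool from outside, world axes, zero at the start; "moment": the same for the moment, N m; "opening": finger opening in m.
Only numpy, scipy, OpenCV 4.12 (cv2) and the standard library are available. Lean on these libraries where they do the work, as an engineer would, in place of code of your own. Each camera call takes 0.05 s, during which the arm holds its last target.

## Working session

There is one attempt and no reset: what is moved stays moved. The work goes in short steps, Python scripts to look and compute and a tool call to move; the robot and the scene stay as the last step left them, time stands still between calls to the robot, and variables do not carry over. Pictures are saved under pics/ and viewed, and the job is handed in when it is done.

Besides the shell and the picture viewer there is one more tool, called after "Emit:" as name(argument=value, ...), one argument or row to a line, values as JSON. send_rows: Moves the arm, as the interface text tells. Its arguments: {"type":"object","properties":{"commands":{"type":"array","items":{"type":"array"}}},"required":["commands"]}

```bash
mkdir -p pics
cat > h.py <<'E'
import numpy as np,cv2
from plant import sensors,snapshot,order,ctrl
from scipy.spatial.transform import Rotation as R
E
python3 - <<'E'
from h import *
import pickle
print(sensors.get_obs())
for n in ["scene","side","wrist"]:
    s=snapshot(n); cv2.imwrite(f"pics/{n}0.png",s["color"]); pickle.dump(s,open(f"{n}0.pkl","wb"))
    print(n,s["xyz"],s["attitude"],s["mtx"])
E
```

```text
{'clock': 0.0, 'joint_pos': array([ 1.65056051e+01,  2.05926890e+01,  6.32651712e-01, -1.94842304e-02,
       -7.01357148e+01, -1.65061827e+01]), 'qvel': array([ 0.0346509 ,  0.02308419,  0.00301985,  0.02957629, -0.00050625,
       -0.03179661]), 'tau': array([-8.00930356e-04, -5.82726967e+01,  2.93058443e+01,  6.99745238e+00,
        6.93249181e-03, -2.06530804e-04]), 'tool_pos': array([ 6.74502804e-01, -4.86720457e-05,  2.25602014e-01]), 'orientation': array([-1.79990354e+02, -9.70103359e-02,  1.79992778e+02]), 'force': array([ 0.62908564, -0.79699923, -1.02749064]), 'moment': array([ 0.01298919, -0.02009402,  0.05730648]), 'opening': 0.08756314395037604}
scene [1.25381419 0.12850127 0.85357067] [-140.17952799   -0.9525547   102.5188932 ] [[415.55240213   0.         318.0454001 ]
 [  0.         415.55240213 189.16396339]
 [  0.           0.           1.        ]]
side [0.55441772 0.76117222 0.71960666] [-130.1123837    -1.02995961 -175.05737305] [[400.19224877   0.         316.90344721]
 [  0.         400.19224877 201.71188194]
 [  0.           0.           1.        ]]
wrist [ 0.67605763 -0.06997082  0.38321905] [ 1.64860408e+02 -1.00455567e-01  1.79927829e+02] [[357.79461976   0.         318.26086962]
 [  0.         357.79461976 196.59680654]
 [  0.           0.           1.        ]]
```

View pics/scene0.png

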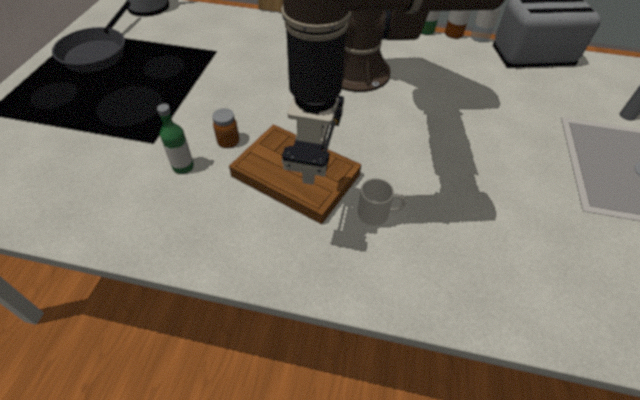

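View pics/side0.png

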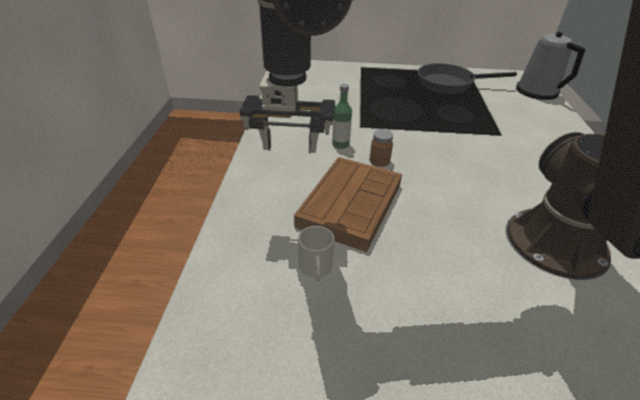

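View pics/wrist0.png

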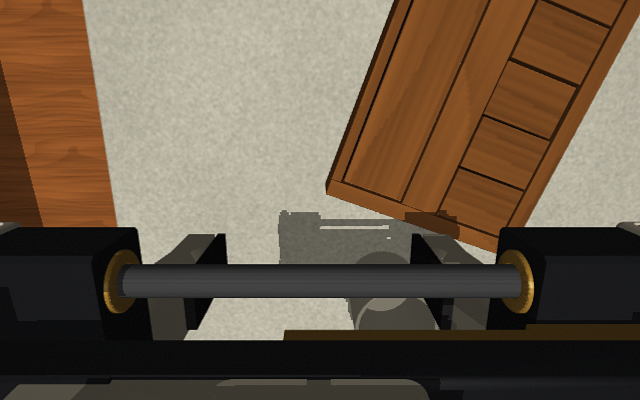

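The box appears in all three views: side view at about (350,200), wrist view with the slats on its right. I'll use the depth points at 45 mm height to get its pose.

```bash
cat >> h.py <<'E'
def cloud(s):
    z=s["z_map"]; v,u=np.mgrid[:z.shape[0],:z.shape[1]]
    k=s["mtx"]; P=np.stack([(u-k[0,2])/k[0,0]*z,(v-k[1,2])/k[1,1]*z,z],-1)
    W=P@R.from_euler('xyz',s["attitude"],degrees=True).as_matrix().T+s["xyz"]
    W[z==0]=np.nan
    return W
def proj(s,p):
    q=(np.atleast_2d(p)-s["xyz"])@R.from_euler('xyz',s["attitude"],degrees=True).as_matrix()
    return np.c_[q[:,0]/q[:,2]*s["mtx"][0,0]+s["mtx"][0,2],q[:,1]/q[:,2]*s["mtx"][1,1]+s["mtx"][1,2]]
E
python3 - <<'E'
from h import *
import pickle
for n in ["side","wrist","scene"]:
    s=pickle.load(open(n+"0.pkl","rb")); W=cloud(s)
    m=(abs(W[...,2]-.044)<.007)&(W[...,0]>.4)&(W[...,0]<.9)&(abs(W[...,1])<.5)
    m=m.astype(np.uint8); nn,l,st,c=cv2.connectedComponentsWithStats(m)
    i=1+np.argmax(st[1:,4]); p=W[l==i]
    r=cv2.minAreaRect((p[:,:2]*1000).astype(np.float32)); print(n,st[i],np.median(p[:,2]),r, cv2.boxPoints(r).round())
    tab=W[(abs(W[...,2])<.01)]; print('table',np.median(tab[:,2]))
s=pickle.load(open("side0.pkl","rb"))
cv2.imwrite("pics/sidecrop.png",cv2.resize(s["color"][140:260,270:430],None,fx=5,fy=5,interpolation=cv2.INTER_CUBIC))
E
```

```text
side [ 293  157  103   85 5287] 0.04542701283426254 ((524.1209106445312, -85.05787658691406), (300.6430969238281, 200.9015350341797), 70.17752838134766) [[ 379. -192.]
 [ 568. -261.]
 [ 670.   22.]
 [ 481.   90.]]
table 0.0007526068727376489
wrist [  326     0   314   254 50494] 0.044197658548233626 ((531.588623046875, -65.20930480957031), (251.8937530517578, 200.73361206054688), 70.04903411865234) [[ 394. -149.]
 [ 583. -218.]
 [ 669.   19.]
 [ 480.   87.]]
table -0.0007118543954674483
scene [ 229  128  133   89 4701] 0.04336333530328762 ((523.8490600585938, -81.65469360351562), (295.93701171875, 203.82936096191406), 70.26570129394531) [[ 378. -187.]
 [ 570. -255.]
 [ 670.   23.]
 [ 478.   92.]]
table -0.0009860038471989352
```

View pics/sidecrop.png

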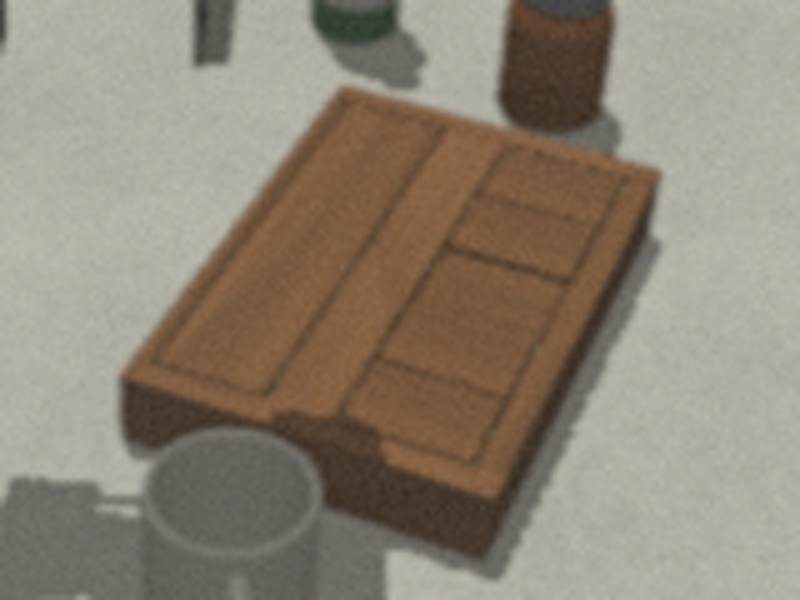

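The side crop shows the darkest gap at crop (510,262), on the -y edge of the middle slat, and its +y gap can't be seen, so the middle slat may be the catch. Next I'll overlay a model on the wrist view to refine the pose and find the slat row's x.

```bash
cat >> h.py <<'E'
C=np.array([.5255,-.0835]); YAW=np.deg2rad(-19.8)
def b2w(x,y,z=.045):
    c,s=np.cos(YAW),np.sin(YAW); return np.array([C[0]+c*x-s*y,C[1]+s*x+c*y,z])
E
python3 - <<'E'
from h import *
import pickle
for n in ["wrist","side"]:
    s=pickle.load(open(n+"0.pkl","rb")); f=1 if n=="wrist" else 5
    im=s["color"].copy() if f==1 else cv2.resize(s["color"][140:260,270:430],None,fx=5,fy=5,interpolation=cv2.INTER_CUBIC)
    off=np.array([0,0]) if f==1 else np.array([270,140])
    def poly(pts,col):
        q=((proj(s,[b2w(*p) for p in pts])-off)*f+ (0 if f==1 else 2)); cv2.polylines(im,[q.round().astype(int)],True,col,1)
    poly([(-.1,-.147),(.1,-.147),(.1,.147),(-.1,.147)],(0,255,0))
    poly([(.028,-.129),(.088,-.129),(.088,.129),(.028,.129)],(255,0,0))
    for y in (-.104,-.052,0,.052,.104):
        x=-.047; poly([(x-.035,y-.025),(x+.035,y-.025),(x+.035,y+.025),(x-.035,y+.025)],(0,255,255))
    if f==1: im=cv2.resize(im[0:270,310:640],None,fx=2.2,fy=2.2)
    cv2.imwrite(f"pics/ov_{n}.png",im)
s=pickle.load(open("wrist0.pkl","rb"));W=cloud(s)
for y in (-.104,-.052,0,.052,.104):
    d=W[...,:2]-b2w(-.047,y)[:2]; m=np.linalg.norm(d,axis=-1)<.015
    print(y,b2w(-.047,y),m.sum(),np.median(W[m][:,2]) if m.any() else None)
E
```

```text
-0.104 [ 0.44604986 -0.16543092  0.045     ] 30 0.04411650613918916
-0.052 [ 0.46366423 -0.11650512  0.045     ] 972 0.04440736299798134
0 [ 0.4812786  -0.06757932  0.045     ] 850 0.04137522684727976
0.052 [ 0.49889298 -0.01865352  0.045     ] 774 0.04430010114300792
0.104 [0.51650735 0.03027228 0.045     ] 683 0.04426986538715344
```

View pics/ov_wrist.png

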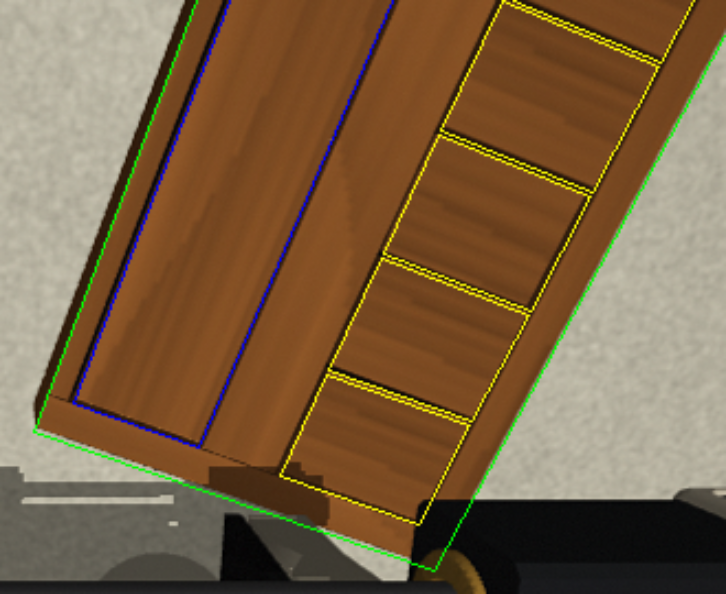

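View pics/ov_side.png

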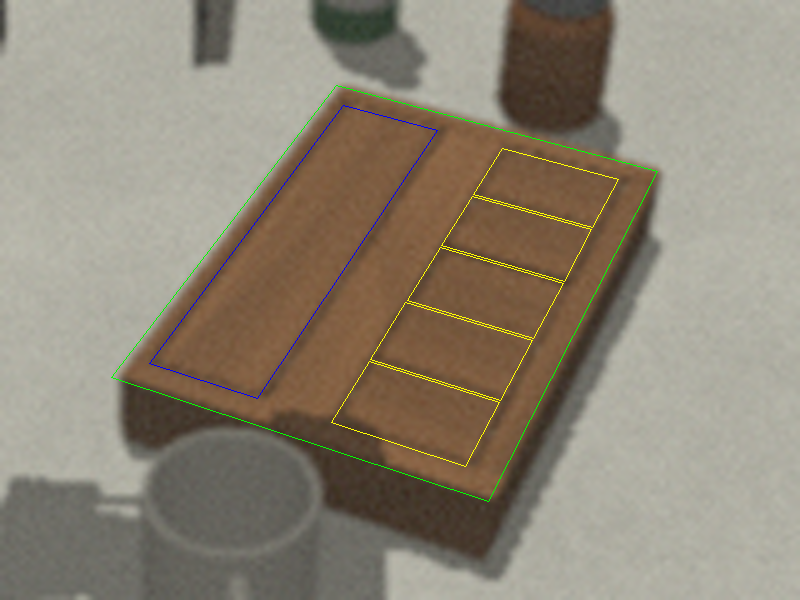

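The overlay fits the slats well, with the row at x = -47 mm. Depth puts the middle slat 3 mm lower (41.4 mm against 44.3). I still need to feel for it with shut fingers: jaw axis along the box's x, moving over the row.

Run:
```python
from h import *
for y in (-.104,-.052,0,.052,.104): print(y,b2w(-.052,y))
print((b2w(-.052,.104)-b2w(-.052,.052))/.25, (b2w(-.052,.104,.11)-sensors.get_obs()['tool_pos'])/.25, ctrl.grasp_offset)
```

```text
-0.104 [ 0.44134546 -0.16373723  0.045     ]
-0.052 [ 0.45895983 -0.11481143  0.045     ]
0 [ 0.4765742  -0.06588563  0.045     ]
0.052 [ 0.49418857 -0.01695983  0.045     ]
0.104 [0.51180294 0.03196597 0.045     ]
[0.07045749 0.1957032  0.        ] [-0.65143381  0.1279485  -0.4633405 ] 0.0188
```

Emit:
send_rows(
  commands=[
    [1,[0,0,0],[0,0,-0.02]],
    [1,[0,0,0],[0,0,-0.02]],
    [1,[0,0,0],[0,0,-0.015]],
    [1,[-0.12,0.02,-0.08],[0,0,0]],
    [1,[-0.12,0.02,-0.08],[0,0,0]],
    [1,[-0.12,0.02,-0.08],[0,0,0]],
    [1,[-0.12,0.02,-0.08],[0,0,0]],
    [1,[-0.08,0,-0.04],[0,0,0]],
    [1,[0,0,0],[0,0,0]],
    [1,[0,0,0],[0,0,0]],
  ],
)

```text
clock: 1.15
tool_pos: [0.5276, 0.0193, 0.1295]
orientation: [-179.8, -0.3, 159.3]
force: [-0.1, 0.9, 0.2]
opening: 0.0131
```

Emit:
send_rows(
  commands=[
    [1,[-0.06,0.05,-0.08],[0,0,0.002]],
    [1,[0,0,0],[0,0,0]],
    [1,[0,0,0],[0,0,0]],
    [1,[0,0,0],[0,0,0]],
  ],
)

```text
clock: 1.55
tool_pos: [0.5168, 0.0327, 0.1111]
orientation: [-180.0, -0.1, 160.0]
force: [1.2, -0.7, -0.5]
opening: 0.0002
```

Run:
```python
from h import *
print(sensors.get_obs()['tool_pos'],sensors.get_obs()['opening'],sensors.get_obs()['force'])
s=snapshot("side");cv2.imwrite("pics/s1.png",cv2.resize(s["color"][60:260,260:460],None,fx=3,fy=3,interpolation=cv2.INTER_CUBIC))
s=snapshot("wrist");cv2.imwrite("pics/w1.png",s["color"])
```

```text
[0.51680208 0.03274959 0.11108038] 0.00017338815146463696 [ 1.15044397 -0.70965041 -0.4972394 ]
```

View pics/s1.png

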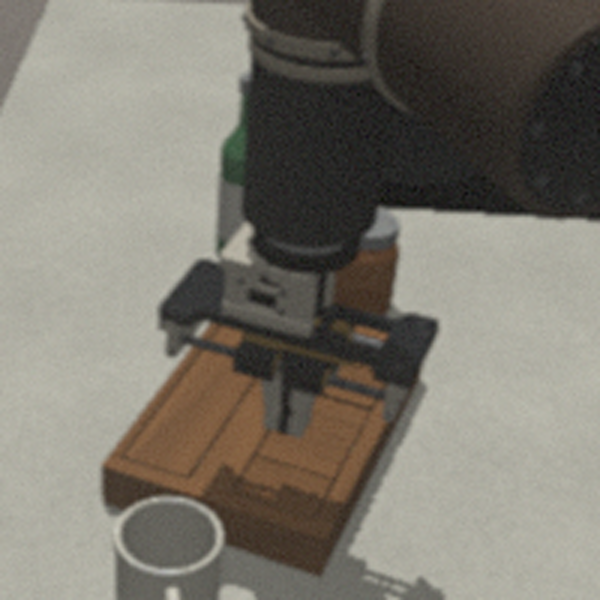

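View pics/w1.png

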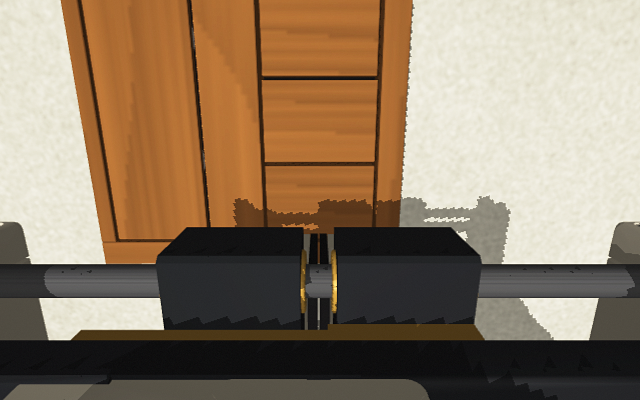

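The side crop shows the shut fingertips, only about 27 mm across, over the +y end slat at (290,430). The gripper's outer feet reach along box x. I'll work at box x = -60 mm so the body stays clear of the rising flap, and start feeling at the +y slat.

Emit:
send_rows(
  commands=[
    [1,[-0.05,0.008,0],[0,0,0]],
    [1,[0,0,-0.1],[0,0,0]],
    [1,[0,0,-0.1],[0,0,0]],
    [1,[0,0,-0.04],[0,0,0]],
    [1,[0,0,0],[0,0,0]],
    [1,[0,0,0],[0,0,0]],
  ],
)

```text
clock: 2.25
tool_pos: [0.5046, 0.0348, 0.0526]
orientation: [179.8, 0.2, 159.9]
force: [0.3, -0.9, -0.0]
opening: 0.0003
```

Emit:
send_rows(
  commands=[
    [1,[0,0,-0.02],[0,0,0]],
    [1,[0,0,0],[0,0,0]],
  ],
)

```text
clock: 2.45
tool_pos: [0.5056, 0.0352, 0.0489]
orientation: [179.7, 0.3, 159.9]
force: [-0.3, -0.0, -0.1]
opening: 0.0005
```

Emit:
send_rows(
  commands=[
    [1,[0,0,-0.008],[0,0,0]],
    [1,[0,0,0],[0,0,0]],
  ],
)

```text
clock: 2.65
tool_pos: [0.5063, 0.0354, 0.0477]
orientation: [179.7, 0.3, 159.9]
force: [0.6, 0.6, -0.3]
opening: 0.0003
```

Emit:
send_rows(
  commands=[
    [1,[0,0,-0.004],[0,0,0]],
    [1,[0,0,0],[0,0,0]],
  ],
)

```text
clock: 2.85
tool_pos: [0.5065, 0.0355, 0.047]
orientation: [179.7, 0.4, 159.9]
force: [0.3, 0.0, 0.2]
opening: 0.0003
```

Emit:
send_rows(
  commands=[
    [1,[0,0,-0.008],[0,0,0]],
  ],
)

```text
clock: 2.95
tool_pos: [0.5068, 0.0356, 0.0452]
orientation: [179.6, 0.4, 159.9]
force: [-2.8, 2.2, 18.1]
opening: 0.0004
```

Emit:
send_rows(
  commands=[
    [1,[0,0,-0.006],[0,0,0]],
  ],
)

```text
clock: 3.05
tool_pos: [0.5069, 0.0356, 0.0451]
orientation: [179.6, 0.4, 160.0]
force: [-13.8, 1.9, 35.2]
opening: 0.0006
```

Emit:
send_rows(
  commands=[
    [1,[0,0,-0.006],[0,0,0]],
  ],
)

```text
clock: 3.15
tool_pos: [0.5068, 0.0356, 0.0452]
orientation: [179.7, 0.4, 160.0]
force: [-9.4, 1.9, 22.8]
opening: 0.0005
```

The +y slat stops the finger at 45.2 mm, so it's fixed. On to the next.

Emit:
send_rows(
  commands=[
    [1,[0,0,0.04],[0,0,0]],
    [1,[-0.04,-0.1,0],[0,0,0]],
    [1,[-0.04,-0.096,0],[0,0,0]],
    [1,[0,0,0],[0,0,0]],
    [1,[0,0,-0.02],[0,0,0]],
    [1,[0,0,0],[0,0,0]],
  ],
)

```text
clock: 3.75
tool_pos: [0.4876, -0.0139, 0.052]
orientation: [179.5, 0.6, 160.1]
force: [0.2, -1.2, 0.1]
opening: 0.0005
```

Emit:
send_rows(
  commands=[
    [1,[0,0,-0.02],[0,0,0]],
    [1,[0,0,0],[0,0,0]],
  ],
)

```text
clock: 3.95
tool_pos: [0.4881, -0.0131, 0.0464]
orientation: [179.5, 0.6, 160.1]
force: [-0.8, 0.1, 0.2]
opening: 0.0005
```

Emit:
send_rows(
  commands=[
    [1,[0,0,-0.01],[0,0,0]],
  ],
)

```text
clock: 4.05
tool_pos: [0.4887, -0.0128, 0.045]
orientation: [179.6, 0.6, 160.2]
force: [-19.0, 4.3, 61.8]
opening: 0.0003
```

Emit:
send_rows(
  commands=[
    [1,[0,0,-0.006],[0,0,0]],
  ],
)

```text
clock: 4.15
tool_pos: [0.4887, -0.0128, 0.0451]
orientation: [179.6, 0.6, 160.3]
force: [-13.8, 0.9, 34.2]
opening: 0.0007
```

That slat is fixed too (45.1 mm), though the tap was harder than needed. I'll take finer steps on the middle slat.

Emit:
send_rows(
  commands=[
    [1,[0,0,0.04],[0,0,0]],
    [1,[-0.04,-0.1,0],[0,0,0]],
    [1,[-0.04,-0.1,0],[0,0,0]],
    [1,[0,0,0],[0,0,0]],
    [1,[0,0,-0.02],[0,0,0]],
    [1,[0,0,0],[0,0,0]],
  ],
)

```text
clock: 4.75
tool_pos: [0.4701, -0.062, 0.0507]
orientation: [179.6, 0.7, 160.6]
force: [0.0, 0.7, 0.2]
opening: 0.0006
```

Emit:
send_rows(
  commands=[
    [1,[-0.004,-0.004,-0.016],[0,0,0]],
    [1,[0,0,0],[0,0,0]],
  ],
)

```text
clock: 4.95
tool_pos: [0.4694, -0.0622, 0.0459]
orientation: [179.6, 0.7, 160.6]
force: [-0.7, 0.5, 0.1]
opening: 0.0005
```

Emit:
send_rows(
  commands=[
    [1,[0,0,-0.004],[0,0,0]],
  ],
)

```text
clock: 5.05
tool_pos: [0.4697, -0.0619, 0.0448]
orientation: [179.6, 0.7, 160.7]
force: [-0.8, 0.9, 0.0]
opening: 0.0003
```

Emit:
send_rows(
  commands=[
    [1,[0,0,-0.004],[0,0,0]],
  ],
)

```text
clock: 5.15
tool_pos: [0.4697, -0.0616, 0.0436]
orientation: [179.6, 0.7, 160.7]
force: [1.2, -0.9, 0.0]
opening: 0.0003
```

Emit:
send_rows(
  commands=[
    [1,[0,0,-0.004],[0,0,0]],
  ],
)

```text
clock: 5.25
tool_pos: [0.4698, -0.0615, 0.0425]
orientation: [179.6, 0.7, 160.7]
force: [-0.2, -0.3, 0.5]
opening: 0.0001
```

No contact at 42.5 mm, where the fixed slats stopped the finger at 45, so the middle slat is the catch. Pressing.

Emit:
send_rows(
  commands=[
    [1,[0,0,-0.006],[0,0,0]],
    [1,[0,0,-0.006],[0,0,0]],
  ],
)

```text
clock: 5.45
tool_pos: [0.4698, -0.0615, 0.04]
orientation: [179.7, 0.7, 160.7]
force: [-3.6, 0.1, 6.9]
opening: 0.0003
```

Emit:
send_rows(
  commands=[
    [1,[0,0,-0.006],[0,0,0]],
    [1,[0,0,-0.006],[0,0,0]],
  ],
)

```text
clock: 5.65
tool_pos: [0.4698, -0.0615, 0.0377]
orientation: [179.7, 0.7, 160.8]
force: [-3.2, 0.1, 5.8]
opening: 0.0004
```

The catch is going down at about 6 N, which fits the given 5 to 12 N.

Emit:
send_rows(
  commands=[
    [1,[0,0,-0.006],[0,0,0]],
    [1,[0,0,-0.006],[0,0,0]],
  ],
)

```text
clock: 5.85
tool_pos: [0.4698, -0.0615, 0.0354]
orientation: [179.7, 0.7, 160.8]
force: [-3.6, 0.4, 6.6]
opening: 0.0004
```

Emit:
send_rows(
  commands=[
    [1,[0,0,-0.004],[0,0,0]],
  ],
)

```text
clock: 5.95
tool_pos: [0.4699, -0.0615, 0.0351]
orientation: [179.7, 0.7, 160.8]
force: [-7.3, 3.2, 20.0]
opening: 0.0003
```

Emit:
send_rows(
  commands=[
    [1,[0,0,-0.004],[0,0,0]],
  ],
)

```text
clock: 6.05
tool_pos: [0.4699, -0.0615, 0.0351]
orientation: [179.7, 0.8, 160.8]
force: [-6.9, 2.0, 19.8]
opening: 0.0004
```

Hard stop at 35.1 mm with 20 N, so it's fully home. Now I'll lift straight up, drifting slightly back from the flap.

Emit:
send_rows(
  commands=[
    [1,[-0.02,0.006,0.06],[0,0,0]],
    [1,[-0.02,0.006,0.1],[0,0,0]],
    [1,[0,0,0.15],[0,0,0]],
    [1,[0,0,0.15],[0,0,0]],
    [1,[0,0,0.15],[0,0,0]],
    [1,[0,0,0.15],[0,0,0]],
    [1,[0,0,0],[0,0,0]],
    [1,[0,0,0],[0,0,0]],
  ],
)

```text
clock: 6.85
tool_pos: [0.4572, -0.059, 0.233]
orientation: [179.7, 0.8, 160.8]
force: [0.9, 0.1, -1.4]
opening: 0.0002
```

Run:
```python
from h import *
import pickle
for n in ("side","wrist","scene"):
    s=snapshot(n);cv2.imwrite(f"pics/{n}2.png",s["color"]); W=cloud(s)
    s0=pickle.load(open(n+"0.pkl","rb"))
    for nm,(x,y) in dict(catch=(-.047,0),nb=(-.047,.052),nb2=(-.047,-.052)).items():
        m=np.linalg.norm(W[...,:2]-b2w(x,y)[:2],axis=-1)<.012
        m&=W[...,2]<.1
        print(n,nm,m.sum(),np.median(W[m][:,2]) if m.any() else None)
    d=W[...,:2]-C; c,q=np.cos(YAW),np.sin(YAW); bx=d[...,0]*c+d[...,1]*q; by=-d[...,0]*q+d[...,1]*c
    m=(abs(by)<.12)&(bx>.04)&(bx<.1)&(W[...,2]>.05)&(W[...,2]<.11)
    if m.sum()>50: print(n,'flap',m.sum(),'zmax',np.percentile(W[m][:,2],98),'tilt',np.arctan(-np.polyfit(bx[m],W[m][:,2],1)[0]))
print(sensors.get_obs()['clock'],sensors.get_obs()['force'])
```

```text
side catch 41 0.03580652736780687
side nb 46 0.04541487636949432
side nb2 37 0.04560066859273393
side flap 342 zmax 0.09391047929417273 tilt 0.8615011092930743
wrist catch 434 0.03427746002966922
wrist nb 329 0.04422219272712946
wrist nb2 518 0.04430192990809956
wrist flap 4369 zmax 0.09185017081565389 tilt 0.8656407465679964
scene catch 42 0.0338548807682727
scene nb 47 0.043422646652705565
scene nb2 41 0.04338491637084585
scene flap 1723 zmax 0.09095203739938988 tilt 0.8876513516332903
7.0 [0.44088901 1.00806208 0.41455126]
```

View pics/side2.png

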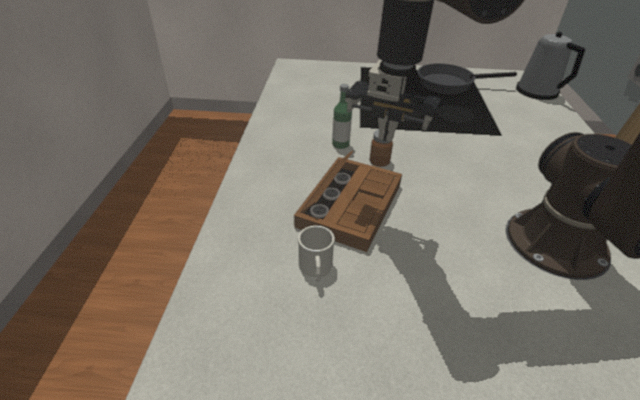

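View pics/scene2.png

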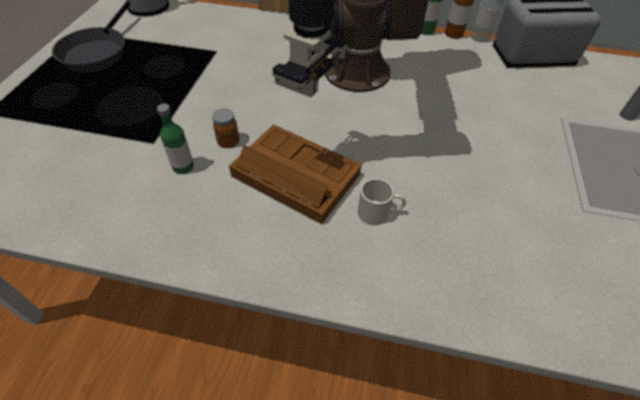

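The flap is up, with the three sockets showing at about (343,178), (331,194) and (320,211) in the side view. The mug, jar and bottle are where they were in the first pictures. The hand is clear, so I'm handing in.

```bash
python3 -c "
from h import *
print(order.close_job())"
```

```text
the job is handed in; nothing more can be done
None
```

The flap is open and stayed up after I lifted the hand clear. The hidden catch was the middle slat, and I handed the job in at about 7 s.

- **Finding it:** with the fingers shut I felt the slats at y = +104 and +52 mm, which both stopped the fingertip at about 45 mm. The middle one let it pass 45 mm without resistance. I did not feel the two slats on the -y side. Before touching anything, the depth image had already shown the middle slat 3 mm low.
- **Pressing it:** the catch went down smoothly at about 6–7 N to a hard stop at 35.1 mm, where I held it at 20 N.
- **Last checks:** the three cameras put the catch top at 34–36 mm and its two neighbours at 43–46 mm. The flap's near edge is at 91–94 mm.
- **Bystanders:** the mug, jar and bottle look unmoved in the pictures; I did not measure their positions.

**Disagreements:** the flap tilt came out at 0.86–0.89 rad against the nominal 0.91, which I put down to depth error and points from the board's edge. One tap on the y = +52 mm slat was harder than I meant, about 62 N vertical at the fingertip. The wrist-force limit is 120 N; I took the 40 N limit to apply to the arm and gripper body, not the fingertips.

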